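Index the swing-arm magnifier over the culture dish

TASK

The bench magnifier is locked over the middle hole of its index plate by a spring pin. Hook a fingertip through and under the pin's pull ring, lift the pin out, swing the arm one hole to the side where the round dish stands, and let the pin drop fully home so that the arm is locked with the lens over the dish. Do not pinch or wrench the ring, and leave the dish, the slide box, the little bottle and the objective where they stand.

Things in the scene. Friction and masses are not known exactly. Their poses are not given: they have to be found in the camera images.
- stand: the fixed stand, origin on the table under the hinge axis, axes as point pivot: ivory foot plate 190 x 160 mm and column at the robot's end; 40 to 52 mm above the table a dark steel index plate (90 x 274 mm) with five 13 mm holes on an arc of radius 130 mm about the hinge, 24 degrees (0.419 rad) apart
- pivot (a point): point on the vertical hinge axis of the magnifier arm, at the arm's underside, 56 mm above the table. Its x axis points along the arm as it stands at the start (to the middle hole), away from the robot; z up. The ivory hub here is 48 mm in diameter and ends 84 mm above the table
- magnifier (a joint): angle of the arm about the vertical hinge, rad; 0 at the middle hole (the start), grows anticlockwise from above (to the robot's left); holes at -0.838, -0.419, 0, 0.419, 0.838. Ivory bar 24 mm wide, 56 to 68 mm above the table, reaching 200 mm from the pivot. Light friction (0.1 N m): it stays where it is left; with the pin home it is locked to within 0.02 rad
- index_pin (a joint): lift of the spring pin, m: 0 = fully home in a hole, 0.024 = upper stop; it clears the index plate at 0.012 and between holes rests on it at 0.012. Vertical, 10 mm thick, rounded tip (finds a hole from about 3 mm = 0.02 rad off), on the arm 130 mm from the pivot in a barrel 22 mm wide, top 86 mm above the table. The spring pulls down with 4 N at home, 5 N lifted
- ring_center (a point): centre of the pull ring's opening, 153 mm from the hinge axis, 118 mm above the table with the pin home; x along the arm away from the pivot, z up. A finger tilted 25 to 45 degrees from straight down, pointing along the arm away from the robot, passes through; lifting it straight up then lifts ring and pin; moving it sideways about the pivot swings the arm
- pull_ring: the ring, origin and axes as point ring_center: round steel bar 6 mm thick, opening 52 mm, 64 mm outside, fixed rigidly to the pin's top by its lowest point (100 mm above the table, 32 mm above the arm). It leans 52 degrees from upright, its top away from pivot and robot, so that the opening faces the robot and upwards
- lens_center (a point): centre of the round magnifier lens (96 mm over its black frame, 10 mm thick) at the end of the arm, 240 mm from the pivot, 63 mm above the table; axes of the arm
- dish_center (a point): centre of the round clear glass dish, 60 mm in diameter and 14 mm high, loose on the table; the point is half-way up. It stands under the place of the lens at the next hole, either to the left or to the right
- slide_box_center (a point): centre of the rectangular wooden slide box, 56 x 82 x 32 mm, loose on the table on the other side of the lens from the dish; leave alone
- oil_bottle_center (a point): centre of a small amber bottle, 34 mm wide, 70 mm high, loose on the table at the left; leave alone
- objective_center (a point): centre of a steel microscope objective standing on the table at the right, 32 mm wide, 50 mm high; leave alone
Things that resemble listed ones, but are neither listed nor needed, are in the scene too. Of the things shaped like the part that bears dish_center, the clear glass one is meant.

How it is judged:
On the way, in this order (a step that is already met when the one before it is completed fails the run):
1. the pin is lifted clear of the index plate by its ring (value of joint index_pin above 0.0125 m and contact force between the fingers and pull_ring above 0.5 N), for 0.1 s.
2. the arm has been swung so that the lens is over the dish (horizontal distance between lens_center and dish_center below 0.03 m), for 0.1 s.
At the end, for the whole second after the job is handed in: the pin is home (lift under 3 mm) in the hole next to the middle one on the dish's side (arm angle within 0.04 rad of plus or minus 0.419), the lens centre is within 30 mm of the dish's centre seen from above, and the arm is still (value of joint index_pin below 0.003 m and horizontal distance between lens_center and dish_center below 0.03 m and (value of joint magnifier between -0.459 and -0.379 rad or value of joint magnifier between 0.379 and 0.459 rad) and velocity of joint magnifier between -0.05 and 0.05 rad/s); the robot touches nothing.
It fails at once if the pull ring is pinched or wrenched (fingers press on it with more than 30 N) (contact force between the fingers and pull_ring above 30 N).
It fails at once if the dish is lifted, carried or shifted by more than 12 mm (distance of dish_center from where it was at the start of the episode above 0.012 m).
It fails at once if the slide box is lifted, carried or shifted by more than 12 mm (distance of slide_box_center from where it was at the start of the episode above 0.012 m).
It fails at once if the oil bottle is lifted, carried or shifted by more than 12 mm (distance of oil_bottle_center from where it was at the start of the episode above 0.012 m).
It fails at once if the objective is lifted, carried or shifted by more than 12 mm (distance of objective_center from where it was at the start of the episode above 0.012 m).
It also fails if it takes over 51 s, if anything falls off the work surface, if the arm or the gripper's body presses on something with over 40 N, if the wrist force passes 120 N, or if a joint passes its speed limit or range.

ROBOT

A 6-joint arm with a two-finger parallel gripper is mounted at the origin on the work surface. World frame = base frame: x ahead of the robot, y to its left, z up, the work surface at z = 0. Lengths are in m, angles in rad, forces in N, time in s.
With the tool pointing down it reaches from about 0.325 to 0.925 m from the base axis. Payload 3.1 kg.
Tool frame: the origin (TCP) lies between the finger pads; the fingertips stand nose_length ahead of it and the grasp point (between the pads) lies 8 mm behind it (nose_length is the distance from the TCP to the fingertips, in m); z points along the fingers, y is the line along which they close (so a half turn about z gives the same grasp; the last joint's range is limited). The gripper opens to 85 mm and grips with 20 to 120 N. Pads are 22 mm wide; open, the fingers measure 114 mm over their backs; the gripper's body (76 mm by 85 mm) begins 54 mm behind the grasp point. The pads swing forward as they close: fully open they stand 13 mm farther back than shut.
Start: joints at [-1.436, 0.217, 1.613, -0, 1.311, -0.112], TCP at [0.153, -0.606, 0.222] pointing down, gripper open.
Joint ranges: [-2.75, 2.75], [-0.78, 2.1], [0.31, 2.55], [-1.13, 4.27], [0.13, 2.63], [-2.58, 2.58]. Speed limits (rad/s): [2.79, 2.79, 3.14, 3.14, 3.14, 3.14].

INTERFACE

Orientations are given as a unit quaternion [x, y, z, w].
In Python, from cell import get_state, camera, close_job, nose_length gives the robot as it stands. The module is installed in compiled form; this text tells all that it offers.
- The arm moves only by the tool arm_command, never from a script. Its argument "increments" is a list of rows, each an object with "grip": the opening, from 0 (shut) to 1 (fully open); "translation": the shift along the tool's x, y, z normalised to -1 to 1, where 1 is 0.8 m, a list of three; "twist": the turn, a rotation vector about the tool's x, y, z normalised to -1 to 1, where 1 is 30 degrees, a list of three. In form: [{"grip": grip, "translation": [dx, dy, dz], "twist": [ax, ay, az]}, ...]. A call has 1 to 10 rows; each row shifts and turns the commanded pose from where the row before left it, along the tool's axes as they then stand; what a row does not reach is not made up. A row lasts 1/8 s, in which the tool goes at most 62.5 mm and 10.7 degrees, less where a joint would pass 70% of its speed; a pose out of reach is approached as far as the arm can. A call with a number of a shift or a turn outside -1 to 1 is refused whole. A call with a gripper value outside its range is refused whole. The fingers move at their own pace and stop on an object; the grip force is fixed at half the most. Time passes only in rows, so rows that do not move let the fingers close. It gives the time, the measured TCP pose, the force, the opening and the grip force at its end, in the units of the state.
- get_state(): the state, without advancing time (a new reading comes with each control period).
- camera(name): name is "side" or "top"; returns a dict with "img" (480x640x3 uint8, red, green, blue), "depth" (480x640 float32, m along the optical axis (not along the pixel's ray), 0 where there is no reading), "fov_y" (degrees; the focal length in pixels is half the picture's height over the tangent of half this angle, whatever the lens; pixels are square), "cx", "cy" (the principal point, pixels), "k1" (the pictures are not rectified: a ray, as slopes to the right and down, at radius r is drawn at 1 + k1 r^2 times it, then the intrinsics apply), "rvec" (rotation vector, rad) and "tvec" (3), from world to camera coordinates, as OpenCV has them. Camera axes: x right, y down, z forward; pixel columns grow to the right and rows downward; lengths in m; the calibration is good to about 2 mm. A picture is of the moment at which its call begins.
- close_job(): hands the job in; it is judged then, once.
The state is a dict: "time_s": time; "joint_positions": joint angles; "dq": joint speeds; "tau": joint torques, N m; "position": TCP position; "ee_rot": TCP orientation; "wrist_force": force on the tool from outside, world axes, zero at the start; "torque": the same for the moment, N m; "finger_gap": opening from 0.0 (shut) to 1.0 (fully open); "grip_force": force on a finger pad.
Only numpy, scipy, OpenCV 4.12 (cv2) and the standard library are available. Lean on these libraries where they do the work, as an engineer would, in place of code of your own. Each camera call takes 0.05 s, during which the arm holds its last target. There are 200 camera calls.

## Working session

There is one attempt and no reset: what is moved stays moved. The work goes in short steps, Python scripts to look and compute and a tool call to move; the robot and the scene stay as the last step left them, time stands still between calls to the robot, and variables do not carry over. Pictures are saved under pics/ and viewed, at most 10 in all, crops included, and the job is handed in when it is done.

Besides the shell and the picture viewer there is one more tool, called after ">>>" in YAML: its name, and indented under it one key for each argument. arm_command: Moves the arm, as the interface text tells. Scaled input: -1 to 1 covers 0.8 m each way for a shift and 30 degrees each way for a turn. Its arguments: {"type":"object","properties":{"increments":{"type":"array"}},"required":["increments"]}

```bash
mkdir -p pics
cat > h.py <<'E'
import numpy as np, cv2
from cell import *
from scipy.spatial.transform import Rotation as R
def cloud(c):
    h,w=c["depth"].shape; f=h/2/np.tan(np.radians(c["fov_y"])/2)
    K=np.array([[f,0,c["cx"]],[0,f,c["cy"]],[0,0,1]])
    v,u=np.mgrid[:h,:w].astype(np.float32)
    p=cv2.undistortPoints(np.stack([u,v],-1).reshape(-1,1,2),K,np.array([c["k1"],0,0,0,0.])).reshape(h,w,2)
    d=c["depth"]; P=np.dstack([p[...,0]*d,p[...,1]*d,d])
    M=R.from_rotvec(np.ravel(c["rvec"])).as_matrix()
    W=(P-np.ravel(c["tvec"]))@M; W[d==0]=np.nan
    return W
E
python3 - <<'E'
from h import *
for n in("top","side"):
    c=camera(n); cv2.imwrite(f"pics/{n}0.png",c["img"][...,::-1]); np.save(n+"0.npy",cloud(c)); print(n,c["fov_y"],c["k1"],c["rvec"],c["tvec"])
s=get_state(); print(s, nose_length if not callable(nose_length) else nose_length())
E
```

```text
top 55.48069590630303 0.020273562621849397 [ 2.11970679 -2.09402023  0.22030222] [0.01234333 0.64184921 1.1216634 ]
side 54.317452276290915 -0.11520577189183696 [ 2.41139896 -0.50407435  0.19374438] [-0.59776409  0.25526448  0.78628441]
{'time_s': 0.1, 'joint_positions': array([-1.43618416e+00,  2.17695326e-01,  1.61482492e+00,  3.58215826e-05,
        1.31133626e+00, -1.12204361e-01]), 'dq': array([ 0.00129794, -0.00295205, -0.00130786, -0.00210037, -0.00015971,
        0.00080925]), 'tau': array([-1.16671104e-03, -3.98076260e+01, -3.04969990e+01, -1.91138811e-04,
        4.18674492e-03, -1.37001339e-05]), 'position': array([ 0.15262194, -0.60526643,  0.22096184]), 'ee_rot': array([ 9.92394792e-01,  1.23090599e-01,  4.62328987e-06, -1.13204733e-03]), 'wrist_force': array([0.4711154 , 0.01706199, 0.50786135]), 'torque': array([-0.00676356, -0.03950892,  0.03177668]), 'grip_force': 0.0, 'finger_gap': 0.9991230258464288} 0.011
```

View pics/top0.png

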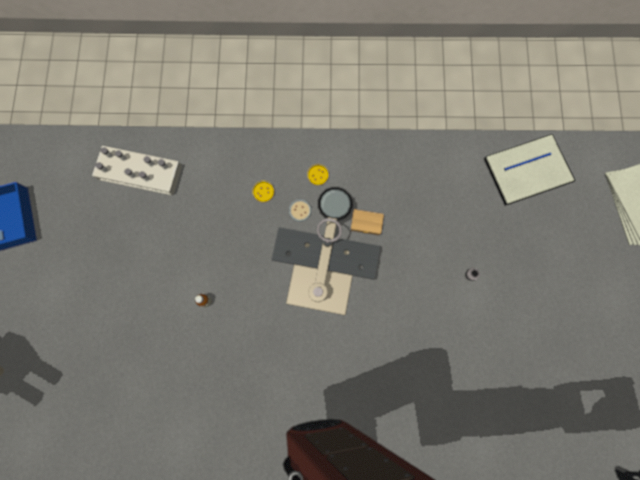

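View pics/side0.png

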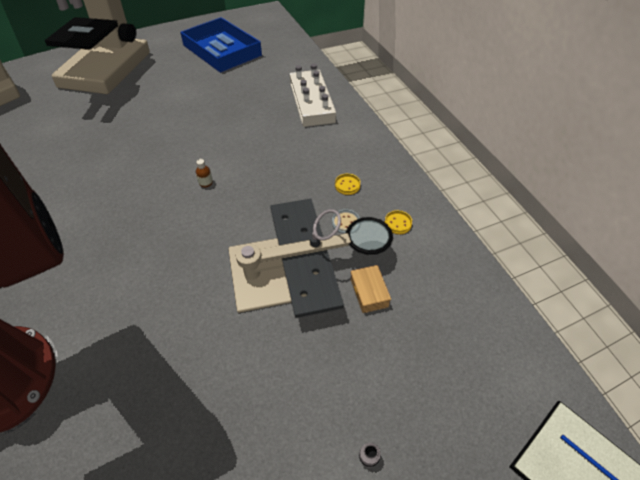

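The top view shows the hub at about (318,291), the ring at (330,231), the lens at (335,204), the clear dish at (300,210) to the left, and the box at (367,221) to the right. The two yellow dishes are decoys. So the swing goes left, to +0.419.

Run:
```python
from h import *
W=np.load("top0.npy"); S=np.load("side0.npy"); it=cv2.imread("pics/top0.png")
def box(W,u0,u1,v0,v1,z0,z1):
    P=W[v0:v1,u0:u1].reshape(-1,3); return P[(P[:,2]>z0)&(P[:,2]<z1)]
for n,a in dict(hub=(300,340,272,310,.078,.092),lens=(310,365,180,226,.058,.075),dish=(286,314,198,222,.006,.02),box=(345,390,205,240,.025,.04),ring=(310,350,210,250,.095,.17)).items():
    P=box(W,*a); c=cv2.minEnclosingCircle(P[:,:2].astype(np.float32)); print(n,len(P),P.mean(0).round(4),"circ",np.round(c[0],4),round(c[1],4),"z",P[:,2].min().round(3),P[:,2].max().round(3))
for n,a in dict(hub=(225,270,235,275,.078,.092),lens=(340,400,210,260,.058,.075),ring=(305,350,200,245,.095,.17)).items():
    P=box(S,*a); c=cv2.minEnclosingCircle(P[:,:2].astype(np.float32)); print("S",n,len(P),P.mean(0).round(4),"circ",np.round(c[0],4),round(c[1],4),"z",P[:,2].min().round(3),P[:,2].max().round(3))
c=cv2.resize(it[160:320,250:400],None,fx=4,fy=3.75,interpolation=cv2.INTER_CUBIC);cv2.imwrite("pics/crop.png",c)
```

```text
hub 119 [0.4975 0.0392 0.0822] circ [0.4977 0.0381] 0.0232 z 0.078 0.089
lens 986 [ 0.7321 -0.0038  0.0655] circ [ 0.7264 -0.0019] 0.0559 z 0.058 0.073
dish 197 [0.7295 0.0918 0.0094] circ [0.7305 0.0931] 0.0307 z 0.006 0.018
box 611 [ 0.6939 -0.0917  0.0316] circ [ 0.6938 -0.092 ] 0.0475 z 0.025 0.038
ring 168 [0.6479 0.0111 0.1199] circ [0.6487 0.0111] 0.0314 z 0.098 0.142
S hub 148 [0.5003 0.0334 0.0829] circ [0.5014 0.0336] 0.022 z 0.078 0.087
S lens 1502 [ 0.7316 -0.0082  0.0657] circ [ 0.728  -0.0099] 0.0553 z 0.058 0.072
S ring 271 [0.6487 0.0072 0.1195] circ [0.6491 0.0077] 0.0314 z 0.095 0.14
```

View pics/crop.png

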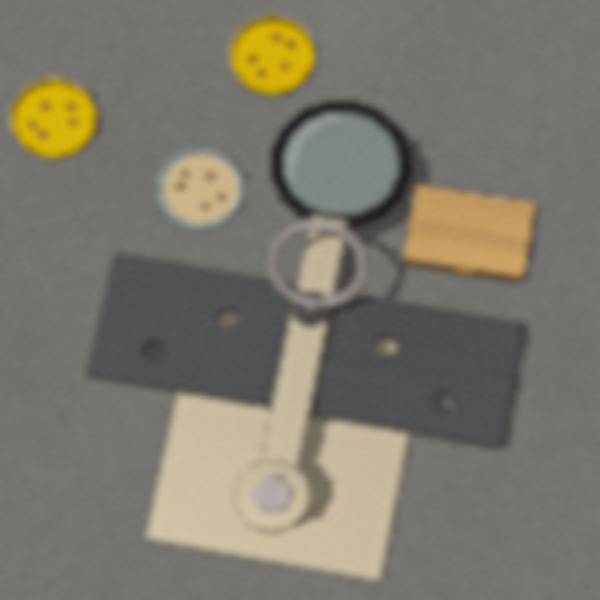

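```bash
cat >> h.py <<'E'
PIV=np.array([.4985,.0365]); PSI=-.18
def pose(phi,r,z,th):
    "tool at polar (r,phi) about the hinge, azimuth PSI+phi, tilt th deg"
    a=PSI+phi; t=np.radians(th)
    x=np.array([np.cos(a)*np.cos(t),np.sin(a)*np.cos(t),np.sin(t)]); zz=np.array([np.cos(a)*np.sin(t),np.sin(a)*np.sin(t),-np.cos(t)])
    return np.array([PIV[0]+r*np.cos(a),PIV[1]+r*np.sin(a),z]),R.from_matrix(np.c_[x,np.cross(zz,x),zz])
def hook(phi,off,dep,th=40,dz=0):
    "fingertip dep past ring centre along the finger, off across it (up/forward)"
    t=np.radians(th);d=dep-nose_length if not callable(nose_length) else dep-nose_length()
    return pose(phi,.153+off*np.cos(t)+d*np.sin(t),.118+dz+off*np.sin(t)-d*np.cos(t),th)
def rows(wps,g=0,start=None):
    "wps: list of (pos,rot,n)"
    import json
    if start is None:
        s=get_state();start=(s["position"],R.from_quat(s["ee_rot"]))
    p,q=start;out=[]
    for P,Q,n in wps:
        tw=(q.inv()*Q).as_rotvec()/n; st=(P-p)/n
        for i in range(n):
            out.append({"grip":g,"translation":[round(float(v),4) for v in q.inv().apply(st)/.8],"twist":[round(float(v),3) for v in np.degrees(tw)/30]})
            q=q*R.from_rotvec(tw)
        p=P
    for i in range(0,len(out),10): print(json.dumps(out[i:i+10]))
E
python3 - <<'E'
from h import *
print(callable(nose_length))
A=hook(0,.004,-.12);print(A[0]); rows([(*A,18)])
E
```

```text
False
[0.56919802 0.02363511 0.22092297]
[{"grip": 0, "translation": [0.0387, -0.0353, 0.0001], "twist": [-0.016, 0.073, 0.043]}, {"grip": 0, "translation": [0.0379, -0.0362, 0.0013], "twist": [-0.016, 0.073, 0.043]}, {"grip": 0, "translation": [0.037, -0.037, 0.0024], "twist": [-0.016, 0.073, 0.043]}, {"grip": 0, "translation": [0.036, -0.0379, 0.0035], "twist": [-0.016, 0.073, 0.043]}, {"grip": 0, "translation": [0.035, -0.0387, 0.0045], "twist": [-0.016, 0.073, 0.043]}, {"grip": 0, "translation": [0.0339, -0.0395, 0.0055], "twist": [-0.016, 0.073, 0.043]}, {"grip": 0, "translation": [0.0328, -0.0403, 0.0064], "twist": [-0.016, 0.073, 0.043]}, {"grip": 0, "translation": [0.0316, -0.0411, 0.0073], "twist": [-0.016, 0.073, 0.043]}, {"grip": 0, "translation": [0.0304, -0.0419, 0.0081], "twist": [-0.016, 0.073, 0.043]}, {"grip": 0, "translation": [0.0291, -0.0426, 0.0089], "twist": [-0.016, 0.073, 0.043]}]
[{"grip": 0, "translation": [0.0278, -0.0434, 0.0096], "twist": [-0.016, 0.073, 0.043]}, {"grip": 0, "translation": [0.0264, -0.0441, 0.0103], "twist": [-0.016, 0.073, 0.043]}, {"grip": 0, "translation": [0.025, -0.0447, 0.0109], "twist": [-0.016, 0.073, 0.043]}, {"grip": 0, "translation": [0.0235, -0.0454, 0.0115], "twist": [-0.016, 0.073, 0.043]}, {"grip": 0, "translation": [0.022, -0.046, 0.012], "twist": [-0.016, 0.073, 0.043]}, {"grip": 0, "translation": [0.0205, -0.0466, 0.0124], "twist": [-0.016, 0.073, 0.043]}, {"grip": 0, "translation": [0.019, -0.0471, 0.0127], "twist": [-0.016, 0.073, 0.043]}, {"grip": 0, "translation": [0.0174, -0.0477, 0.013], "twist": [-0.016, 0.073, 0.043]}]
```

>>> arm_command:
  increments:
    - {"grip": 0,"translation": [0.039,-0.035,0],"twist": [-0.016,0.073,0.043]}
    - {"grip": 0,"translation": [0.038,-0.036,0.001],"twist": [-0.016,0.073,0.043]}
    - {"grip": 0,"translation": [0.037,-0.037,0.002],"twist": [-0.016,0.073,0.043]}
    - {"grip": 0,"translation": [0.036,-0.038,0.0035],"twist": [-0.016,0.073,0.043]}
    - {"grip": 0,"translation": [0.035,-0.039,0.0045],"twist": [-0.016,0.073,0.043]}
    - {"grip": 0,"translation": [0.034,-0.0395,0.0055],"twist": [-0.016,0.073,0.043]}
    - {"grip": 0,"translation": [0.033,-0.04,0.0065],"twist": [-0.016,0.073,0.043]}
    - {"grip": 0,"translation": [0.0315,-0.041,0.0075],"twist": [-0.016,0.073,0.043]}
    - {"grip": 0,"translation": [0.0305,-0.042,0.008],"twist": [-0.016,0.073,0.043]}
    - {"grip": 0,"translation": [0.029,-0.0425,0.009],"twist": [-0.016,0.073,0.043]}

```text
time_s: 1.35
position: [0.3847, -0.2555, 0.2215]
ee_rot: [0.981, 0.009, 0.194, 0.018]
wrist_force: [-0.3, -1.3, -0.4]
finger_gap: 0.001
grip_force: 0.0
```

>>> arm_command:
  increments:
    - {"grip": 0,"translation": [0.028,-0.0435,0.0095],"twist": [-0.016,0.073,0.043]}
    - {"grip": 0,"translation": [0.0265,-0.044,0.01],"twist": [-0.016,0.073,0.043]}
    - {"grip": 0,"translation": [0.025,-0.0445,0.011],"twist": [-0.016,0.073,0.043]}
    - {"grip": 0,"translation": [0.0235,-0.0455,0.0115],"twist": [-0.016,0.073,0.043]}
    - {"grip": 0,"translation": [0.022,-0.046,0.012],"twist": [-0.016,0.073,0.043]}
    - {"grip": 0,"translation": [0.0205,-0.0465,0.0125],"twist": [-0.016,0.073,0.043]}
    - {"grip": 0,"translation": [0.019,-0.047,0.0125],"twist": [-0.016,0.073,0.043]}
    - {"grip": 0,"translation": [0.0175,-0.0475,0.013],"twist": [-0.016,0.073,0.043]}
    - {"grip": 0,"translation": [0,0,0],"twist": [0,0,0]}
    - {"grip": 0,"translation": [0,0,0],"twist": [0,0,0]}

```text
time_s: 2.6
position: [0.5684, 0.0228, 0.221]
ee_rot: [0.936, -0.082, 0.34, 0.032]
wrist_force: [0.3, -0.9, 0.0]
finger_gap: -0.004
grip_force: 0.0
```

Run:
```python
from h import *
s=get_state();print(s["time_s"],s["position"],s["joint_positions"],s["finger_gap"],nose_length)
A=hook(0,.004,-.12);print(A[0],np.degrees((R.from_quat(s["ee_rot"]).inv()*A[1]).as_rotvec()))
c=camera("side");W=cloud(c);np.save("s1.npy",W);cv2.imwrite("pics/s1.png",cv2.resize(c["img"][140:300,200:400,::-1],None,fx=4,fy=3.75,interpolation=cv2.INTER_CUBIC)[:, :800])
# finger points: above ring, in region
P=W.reshape(-1,3);T=R.from_quat(s["ee_rot"]).inv().apply(P-s["position"])
m=(abs(T[:,0])<.03)&(abs(T[:,1])<.04)&(T[:,2]>-.05)&(T[:,2]<.05);F=T[m]
print(m.sum(),np.nanpercentile(F,[1,50,99],axis=0).round(4))
```

```text
2.6 [0.56838098 0.02280993 0.22095065] [-0.03000039 -0.27453767  2.23882928 -0.20410139  0.4942302   1.86138143] -0.003985096256203677 0.011
[0.56919802 0.02363511 0.22092297] [0.01020168 0.04463709 0.28600161]
270 [[-0.0057 -0.0052 -0.0488]
 [ 0.0077  0.0096 -0.0303]
 [ 0.0127  0.0166 -0.0089]]
```

View pics/s1.png

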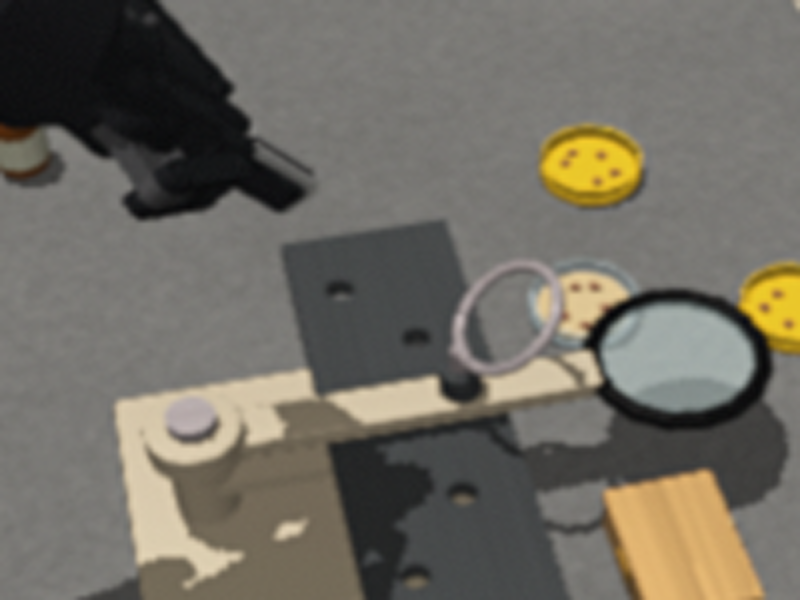

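The closed fingers are at the upper left, with the tip near crop (310,185), lined up with the ring at (510,315). I'll check where the tip lies along the tool.

Run:
```python
from h import *
s=get_state();c=camera("side");f=240/np.tan(np.radians(c["fov_y"])/2)
K=np.array([[f,0,c["cx"]],[0,f,c["cy"]],[0,0,1]])
q=R.from_quat(s["ee_rot"])
for z in(-.02,0,.011,.024):
    p=s["position"]+q.apply([[0,0,z],[0,.0145,z],[.011,0,z]])
    u=cv2.projectPoints(p,np.array(c["rvec"]),np.array(c["tvec"]),K,np.array([c["k1"],0,0,0,0.]))[0].reshape(-1,2)
    print(z,((u-[200,140])*[4,3.75]).round(0).tolist())
W=cloud(c);T=q.inv().apply(W.reshape(-1,3)-s["position"])
m=(abs(T[:,0])<.03)&(abs(T[:,1])<.03)&(T[:,2]>-.03)&(T[:,2]<.03)
print(np.histogram(T[m,2],np.arange(-.03,.031,.005)))
rows([(*hook(0,.004,-.045),3),(*hook(0,.004,.025),5)])
```

```text
-0.02 [[280.0, 179.0], [285.0, 202.0], [298.0, 165.0]]
0 [[313.0, 199.0], [319.0, 222.0], [332.0, 185.0]]
0.011 [[331.0, 210.0], [337.0, 233.0], [350.0, 196.0]]
0.024 [[352.0, 223.0], [358.0, 245.0], [371.0, 209.0]]
(array([36, 43, 33, 17,  5,  0,  0,  0,  0,  0,  0,  0]), array([-3.0000000e-02, -2.5000000e-02, -2.0000000e-02, -1.5000000e-02,
       -1.0000000e-02, -5.0000000e-03,  6.9388939e-18,  5.0000000e-03,
        1.0000000e-02,  1.5000000e-02,  2.0000000e-02,  2.5000000e-02,
        3.0000000e-02]))
[{"grip": 0, "translation": [-0.0001, -0.0009, 0.0315], "twist": [0.001, -0.0, 0.002]}, {"grip": 0, "translation": [-0.0001, -0.0009, 0.0315], "twist": [0.001, -0.0, 0.002]}, {"grip": 0, "translation": [-0.0001, -0.0008, 0.0315], "twist": [0.001, -0.0, 0.002]}, {"grip": 0, "translation": [0.0, -0.0, 0.0175], "twist": [-0.0, 0.0, -0.0]}, {"grip": 0, "translation": [0.0, -0.0, 0.0175], "twist": [-0.0, 0.0, -0.0]}, {"grip": 0, "translation": [0.0, -0.0, 0.0175], "twist": [-0.0, 0.0, -0.0]}, {"grip": 0, "translation": [0.0, -0.0, 0.0175], "twist": [-0.0, 0.0, -0.0]}, {"grip": 0, "translation": [0.0, -0.0, 0.0175], "twist": [-0.0, 0.0, -0.0]}]
```

>>> arm_command:
  increments:
    - {"grip": 0,"translation": [0,-0.001,0.0315],"twist": [0.001,0,0.002]}
    - {"grip": 0,"translation": [0,-0.001,0.0315],"twist": [0.001,0,0.002]}
    - {"grip": 0,"translation": [0,-0.001,0.0315],"twist": [0.001,0,0.002]}
    - {"grip": 0,"translation": [0,0,0.0175],"twist": [0,0,0]}
    - {"grip": 0,"translation": [0,0,0.0175],"twist": [0,0,0]}
    - {"grip": 0,"translation": [0,0,0],"twist": [0,0,0]}

```text
time_s: 3.45
position: [0.6346, 0.0115, 0.1416]
ee_rot: [0.936, -0.085, 0.34, 0.031]
wrist_force: [0.3, 0.4, -0.0]
finger_gap: -0.002
grip_force: 0.0
```

Run:
```python
from h import *
s=get_state();print(s["position"],hook(0,.004,-.017)[0],s["wrist_force"])
q=R.from_quat(s["ee_rot"])
ims=[]
for n in("side","top"):
    c=camera(n);W=cloud(c);T=q.inv().apply(W.reshape(-1,3)-s["position"])
    m=(abs(T[:,0])<.02)&(abs(T[:,1])<.022)&(T[:,2]>-.03)&(T[:,2]<.03)
    print(n,np.histogram(T[m,2],np.arange(-.03,.031,.005))[0],np.percentile(T[m],[2,50,98],axis=0).round(4))
    a=(slice(170,270),slice(240,380)) if n=="side" else (slice(190,290),slice(270,410))
    ims.append(cv2.resize(c["img"][a][...,::-1],None,fx=4,fy=3,interpolation=cv2.INTER_CUBIC))
cv2.imwrite("pics/2.png",np.vstack(ims))
```

```text
[0.63458591 0.01145352 0.14156657] [0.63433549 0.01178208 0.14202039] [ 0.27986415  0.39931483 -0.03732597]
side [28 30 21  9  2  0  0  0  0  0  2 20] [[-0.0194 -0.0211 -0.0294]
 [ 0.0075  0.0086 -0.0204]
 [ 0.0191  0.0212  0.0291]]
top [10 12  7  1  0  0  0  0  0  0  7 13] [[-0.0197 -0.0215 -0.0288]
 [ 0.009   0.0053 -0.0177]
 [ 0.0193  0.0219  0.0281]]
```

View pics/2.png

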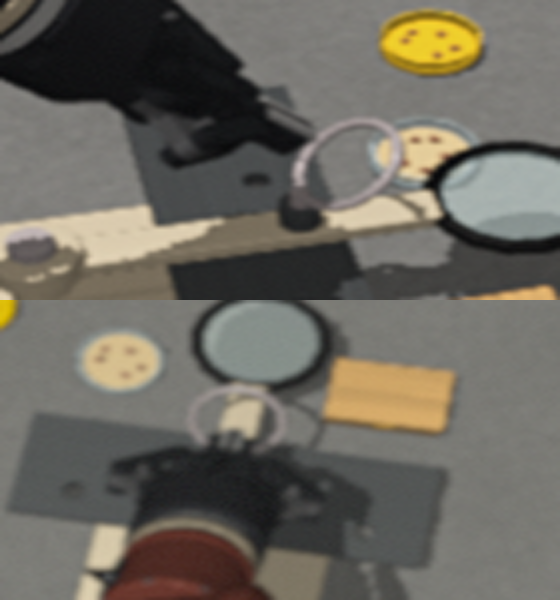

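The upper crop (side view) shows the tip at (310,140) just short of the ring plane. In the lower crop (top view) the finger is centred on the ring. Both depth maps put the real tip about 18 mm behind its nominal place, so I'll go in deeper.

>>> arm_command:
  increments:
    - {"grip": 0,"translation": [0,0,0.014],"twist": [0,0,0]}
    - {"grip": 0,"translation": [0,0,0.014],"twist": [0,0,0]}
    - {"grip": 0,"translation": [0,0,0.014],"twist": [0,0,0]}
    - {"grip": 0,"translation": [0,0,0.014],"twist": [0,0,0]}
    - {"grip": 0,"translation": [0,0,0],"twist": [0,0,0]}

```text
time_s: 4.18
position: [0.6633, 0.008, 0.1067]
ee_rot: [0.936, -0.084, 0.34, 0.03]
wrist_force: [-0.7, 0.3, 0.5]
finger_gap: -0.002
grip_force: 0.0
```

Run:
```python
from h import *
s=get_state();print(s["position"],hook(0,.004,.028)[0],s["wrist_force"])
ims=[]
for n in("side","top"):
    c=camera(n)
    a=(slice(170,270),slice(240,380)) if n=="side" else (slice(190,290),slice(270,410))
    ims.append(cv2.resize(c["img"][a][...,::-1],None,fx=4,fy=3,interpolation=cv2.INTER_CUBIC))
cv2.imwrite("pics/3.png",np.vstack(ims))
```

```text
[0.66328634 0.00802582 0.10670003] [0.6627936  0.00660357 0.10754839] [-0.69494091  0.31864734  0.5107251 ]
```

View pics/3.png

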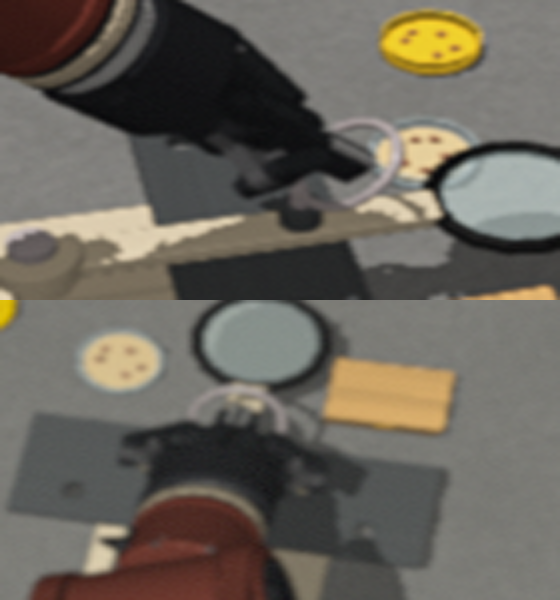

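>>> arm_command:
  increments:
    - {"grip": 0,"translation": [0.001,0,0.008],"twist": [0,0,0]}
    - {"grip": 0,"translation": [0.003,0,0.008],"twist": [0,0,0]}
    - {"grip": 0,"translation": [0,0,0],"twist": [0,0,0]}

```text
time_s: 4.65
position: [0.6744, 0.006, 0.1004]
ee_rot: [0.936, -0.084, 0.341, 0.03]
wrist_force: [-0.3, -0.6, 0.1]
finger_gap: 0.005
grip_force: 0.0
```

>>> arm_command:
  increments:
    - {"grip": 0,"translation": [0.0032,0,-0.0038],"twist": [0,0,0]}
    - {"grip": 0,"translation": [0.0032,0,-0.0038],"twist": [0,0,0]}
    - {"grip": 0,"translation": [0,0,0],"twist": [0,0,0]}

```text
time_s: 5.03
position: [0.6745, 0.0062, 0.1095]
ee_rot: [0.935, -0.084, 0.342, 0.03]
wrist_force: [0.2, 0.3, -1.1]
finger_gap: -0.004
grip_force: 0.0
```

>>> arm_command:
  increments:
    - {"grip": 0,"translation": [0.0032,0,-0.0038],"twist": [0,0,0]}
    - {"grip": 0,"translation": [0.0016,0,-0.0019],"twist": [0,0,0]}
    - {"grip": 0,"translation": [0,0,0],"twist": [0,0,0]}

```text
time_s: 5.4
position: [0.673, 0.0062, 0.1134]
ee_rot: [0.936, -0.084, 0.34, 0.03]
wrist_force: [-1.6, -1.0, -1.3]
finger_gap: 0.001
grip_force: 1.1
```

>>> arm_command:
  increments:
    - {"grip": 0,"translation": [0.0032,0,-0.0038],"twist": [0,0,0]}
    - {"grip": 0,"translation": [0,0,0],"twist": [0,0,0]}

```text
time_s: 5.65
position: [0.6724, 0.0062, 0.1168]
ee_rot: [0.936, -0.084, 0.339, 0.031]
wrist_force: [-2.5, 0.7, -4.2]
finger_gap: 0.0
grip_force: 2.3
```

>>> arm_command:
  increments:
    - {"grip": 0,"translation": [0.0032,0,-0.0038],"twist": [0,0,0]}
    - {"grip": 0,"translation": [0,0,0],"twist": [0,0,0]}

```text
time_s: 5.9
position: [0.6726, 0.0062, 0.1211]
ee_rot: [0.936, -0.084, 0.34, 0.031]
wrist_force: [-5.1, 0.6, -4.9]
finger_gap: 0.004
grip_force: 3.0
```

>>> arm_command:
  increments:
    - {"grip": 0,"translation": [0.0032,0,-0.0038],"twist": [0,0,0]}
    - {"grip": 0,"translation": [0.0032,0,-0.0038],"twist": [0,0,0]}
    - {"grip": 0,"translation": [0,0,0],"twist": [0,0,0]}

```text
time_s: 6.28
position: [0.6727, 0.0062, 0.1294]
ee_rot: [0.936, -0.084, 0.34, 0.031]
wrist_force: [-5.5, 1.6, -4.1]
finger_gap: -0.003
grip_force: 3.6
```

```bash
cat >> h.py <<'E'
def ringlift(phi):
    "robust: far arc of the ring in the arm's frame (x radial, y lateral, z)"
    for n in("side","top"):
        W=cloud(camera(n)).reshape(-1,3); a=PSI+phi; d=W[:,:2]-PIV
        x=d[:,0]*np.cos(a)+d[:,1]*np.sin(a); y=-d[:,0]*np.sin(a)+d[:,1]*np.cos(a); z=W[:,2]
        m=(x>.165)&(x<.19)&(abs(y)<.04)&(z>.095)&(z<.19)
        # lens frame angle
        L=(z>.052)&(z<.08)&(np.hypot(d[:,0],d[:,1])>.2)&(np.hypot(d[:,0],d[:,1])<.295)
        e=np.median(z[m]-(.118+(x[m]-.153)/np.tan(np.radians(52))))
        print(n,m.sum(),"lift %.4f"%e,"lens angle %.4f"%(np.arctan2(*d[L].mean(0)[::-1])-PSI),L.sum(),"lens xy",cv2.minEnclosingCircle(W[L][:,:2].astype(np.float32)))
E
python3 - <<'E'
from h import *
s=get_state();print(s["position"],s["wrist_force"]);ringlift(0)
E
```

```text
[0.67266457 0.00619893 0.1293606 ] [-5.54310983  1.57334161 -4.10023595]
side 124 lift 0.0177 lens angle -0.0084 1380 lens xy ((0.5838398337364197, 0.11435729265213013), 0.24129526317119598)
top 70 lift 0.0185 lens angle 0.0158 926 lens xy ((0.5802001357078552, 0.11364718526601791), 0.24006374180316925)
```

```bash
cat >> h.py <<'E'
def swing(dphi,n,dz=0):
    s=get_state();p=s["position"];q=R.from_quat(s["ee_rot"]);P0=np.r_[PIV,0];w=[]
    for i in range(1,n+1):
        Z=R.from_rotvec([0,0,dphi*i/n]); w.append((P0+Z.apply(p-P0)+[0,0,dz*i/n],Z*q,1))
    rows(w)
E
python3 -c "
from h import *
swing(.21,8)"
```

```text
[{"grip": 0, "translation": [-0.0001, -0.0058, -0.0001], "twist": [0.032, 0.0, -0.038]}, {"grip": 0, "translation": [-0.0001, -0.0058, -0.0001], "twist": [0.032, 0.0, -0.038]}, {"grip": 0, "translation": [-0.0001, -0.0058, -0.0001], "twist": [0.032, 0.0, -0.038]}, {"grip": 0, "translation": [-0.0001, -0.0058, -0.0001], "twist": [0.032, 0.0, -0.038]}, {"grip": 0, "translation": [-0.0001, -0.0058, -0.0001], "twist": [0.032, 0.0, -0.038]}, {"grip": 0, "translation": [-0.0001, -0.0058, -0.0001], "twist": [0.032, 0.0, -0.038]}, {"grip": 0, "translation": [-0.0001, -0.0058, -0.0001], "twist": [0.032, 0.0, -0.038]}, {"grip": 0, "translation": [-0.0001, -0.0058, -0.0001], "twist": [0.032, 0.0, -0.038]}]
```

>>> arm_command:
  increments:
    - {"grip": 0,"translation": [0,-0.0058,0],"twist": [0.032,0,-0.038]}
    - {"grip": 0,"translation": [0,-0.0058,0],"twist": [0.032,0,-0.038]}
    - {"grip": 0,"translation": [0,-0.0058,0],"twist": [0.032,0,-0.038]}
    - {"grip": 0,"translation": [0,-0.0058,0],"twist": [0.032,0,-0.038]}
    - {"grip": 0,"translation": [0,-0.0058,0],"twist": [0.032,0,-0.038]}
    - {"grip": 0,"translation": [0,-0.0058,0],"twist": [0.032,0,-0.038]}
    - {"grip": 0,"translation": [0,-0.0058,0],"twist": [0.032,0,-0.038]}
    - {"grip": 0,"translation": [0,-0.0058,0],"twist": [0.032,0,-0.038]}
    - {"grip": 0,"translation": [0,0,0],"twist": [0,0,0]}

```text
time_s: 7.5
position: [0.6755, 0.0432, 0.1287]
ee_rot: [0.94, 0.014, 0.34, -0.006]
wrist_force: [-5.3, 0.6, -4.7]
finger_gap: 0.005
grip_force: 3.9
```

```bash
python3 -c "
from h import *
s=get_state();d=s['position'][:2]-PIV;print(np.hypot(*d),np.arctan2(d[1],d[0])-PSI,s['position'][2],s['wrist_force']);ringlift(.21);swing(.21,8)"
```

```text
0.1771112054504189 0.21810878015926632 0.12871065148731825 [-5.30264587  0.57425734 -4.73984455]
side 105 lift 0.0168 lens angle 0.2031 1241 lens xy ((0.6966451406478882, -0.023678243160247803), 0.12572360038757324)
top 67 lift 0.0180 lens angle 0.2252 912 lens xy ((0.6245552897453308, 0.1719023436307907), 0.21599650382995605)
[{"grip": 0, "translation": [-0.0001, -0.0058, -0.0001], "twist": [0.032, -0.0, -0.039]}, {"grip": 0, "translation": [-0.0001, -0.0058, -0.0001], "twist": [0.032, -0.0, -0.039]}, {"grip": 0, "translation": [-0.0001, -0.0058, -0.0001], "twist": [0.032, -0.0, -0.039]}, {"grip": 0, "translation": [-0.0001, -0.0058, -0.0001], "twist": [0.032, -0.0, -0.039]}, {"grip": 0, "translation": [-0.0001, -0.0058, -0.0001], "twist": [0.032, -0.0, -0.039]}, {"grip": 0, "translation": [-0.0001, -0.0058, -0.0001], "twist": [0.032, -0.0, -0.039]}, {"grip": 0, "translation": [-0.0001, -0.0058, -0.0001], "twist": [0.032, -0.0, -0.039]}, {"grip": 0, "translation": [-0.0001, -0.0058, -0.0001], "twist": [0.032, -0.0, -0.039]}]
```

>>> arm_command:
  increments:
    - {"grip": 0,"translation": [0,-0.0058,0],"twist": [0.032,0,-0.038]}
    - {"grip": 0,"translation": [0,-0.0058,0],"twist": [0.032,0,-0.038]}
    - {"grip": 0,"translation": [0,-0.0058,0],"twist": [0.032,0,-0.038]}
    - {"grip": 0,"translation": [0,-0.0058,0],"twist": [0.032,0,-0.038]}
    - {"grip": 0,"translation": [0,-0.0058,0],"twist": [0.032,0,-0.038]}
    - {"grip": 0,"translation": [0,-0.0058,0],"twist": [0.032,0,-0.038]}
    - {"grip": 0,"translation": [0,-0.0058,0],"twist": [0.032,0,-0.038]}
    - {"grip": 0,"translation": [0,-0.0058,0],"twist": [0.032,0,-0.038]}
    - {"grip": 0,"translation": [0,0,0],"twist": [0,0,0]}

```text
time_s: 8.72
position: [0.6706, 0.0798, 0.1282]
ee_rot: [0.933, 0.112, 0.338, -0.041]
wrist_force: [-7.7, -1.7, -4.7]
finger_gap: 0.004
grip_force: 4.6
```

```bash
python3 -c "
from h import *
s=get_state();d=s['position'][:2]-PIV;print(np.hypot(*d),np.arctan2(d[1],d[0])-PSI,s['position'][2],s['wrist_force']);ringlift(.42);ringlift(.42)"
```

```text
0.1774447938783014 0.4262484275719177 0.12821696709034655 [-7.65437207 -1.65727442 -4.69397501]
side 83 lift 0.0159 lens angle 0.4079 1129 lens xy ((0.687869668006897, 0.0036513879895210266), 0.14676719903945923)
top 72 lift 0.0175 lens angle 0.4404 921 lens xy ((0.6206116080284119, 0.19747258722782135), 0.19526299834251404)
side 85 lift 0.0157 lens angle 0.4101 1121 lens xy ((0.6903998851776123, 0.00434054434299469), 0.14623942971229553)
top 73 lift 0.0168 lens angle 0.4353 919 lens xy ((0.5503681302070618, 0.10395504534244537), 0.237823486328125)
```

>>> arm_command:
  increments:
    - {"grip": 0,"translation": [-0.0032,0,0.0038],"twist": [0,0,0]}
    - {"grip": 0,"translation": [-0.0032,0,0.0038],"twist": [0,0,0]}
    - {"grip": 0,"translation": [-0.0032,0,0.0038],"twist": [0,0,0]}
    - {"grip": 0,"translation": [-0.0032,0,0.0038],"twist": [0,0,0]}
    - {"grip": 0,"translation": [-0.0032,0,0.0038],"twist": [0,0,0]}
    - {"grip": 0,"translation": [0,0,0],"twist": [0,0,0]}

```text
time_s: 9.68
position: [0.6732, 0.0793, 0.111]
ee_rot: [0.933, 0.112, 0.341, -0.04]
wrist_force: [-4.5, -1.5, -3.0]
finger_gap: 0.002
grip_force: 2.7
```

```bash
python3 -c "
from h import *
s=get_state();print(s['position'],s['wrist_force']);ringlift(.42)
ims=[]
for n in('side','top'):
    c=camera(n);a=(slice(160,260),slice(240,380)) if n=='side' else (slice(190,290),slice(250,390))
    ims.append(cv2.resize(c['img'][a][...,::-1],None,fx=4,fy=3,interpolation=cv2.INTER_CUBIC))
cv2.imwrite('pics/4.png',np.vstack(ims))"
```

```text
[0.67317622 0.07931318 0.11095763] [-4.5063327  -1.48644926 -3.00606958]
side 87 lift 0.0022 lens angle 0.4062 1130 lens xy ((0.6834378838539124, 0.0060647595673799515), 0.14606088399887085)
top 76 lift 0.0026 lens angle 0.4364 926 lens xy ((0.5490449666976929, 0.10383482277393341), 0.23803430795669556)
```

View pics/4.png

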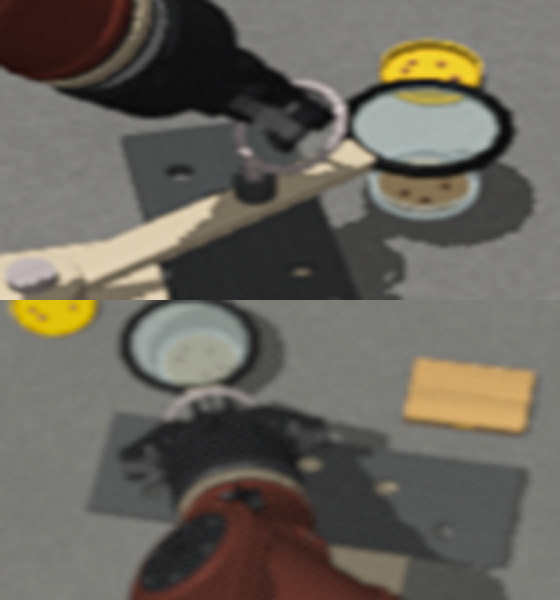

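The pin is going into the hole with about 2.4 mm of lift left. The lens is over the dish in the top view, around crop (190,345). The finger still carries the ring slightly, so I'll lower further.

>>> arm_command:
  increments:
    - {"grip": 0,"translation": [-0.0032,0,0.0038],"twist": [0,0,0]}
    - {"grip": 0,"translation": [-0.0032,0,0.0038],"twist": [0,0,0]}
    - {"grip": 0,"translation": [0,0,0],"twist": [0,0,0]}

```text
time_s: 10.25
position: [0.6744, 0.0796, 0.1039]
ee_rot: [0.932, 0.111, 0.342, -0.04]
wrist_force: [0.4, 0.3, 0.2]
finger_gap: 0.002
grip_force: 0.0
```

```bash
python3 -c "
from h import *
s=get_state();print(s['position'],s['wrist_force']);ringlift(.42)"
```

```text
[0.67437117 0.07961582 0.10394808] [0.40761731 0.29031346 0.15202146]
side 97 lift 0.0010 lens angle 0.4080 1123 lens xy ((0.687111496925354, 0.004525013267993927), 0.14804279804229736)
top 77 lift 0.0011 lens angle 0.4374 926 lens xy ((0.5478233695030212, 0.10399642586708069), 0.23782682418823242)
```

The pin is home and the contact force is zero. I'll back out along the finger.

>>> arm_command:
  increments:
    - {"grip": 0,"translation": [-0.003,0,-0.004],"twist": [0,0,0]}
    - {"grip": 0,"translation": [-0.001,0,-0.015],"twist": [0,0,0]}
    - {"grip": 0,"translation": [0,0,-0.02],"twist": [0,0,0]}
    - {"grip": 0,"translation": [0,0,-0.03],"twist": [0,0,0]}
    - {"grip": 0,"translation": [0,0,-0.04],"twist": [0,0,0]}
    - {"grip": 0,"translation": [0,0,-0.04],"twist": [0,0,0]}
    - {"grip": 0,"translation": [0,0,0],"twist": [0,0,0]}
    - {"grip": 0,"translation": [0,0,0],"twist": [0,0,0]}

```text
time_s: 11.35
position: [0.5957, 0.0611, 0.1915]
ee_rot: [0.933, 0.111, 0.34, -0.041]
wrist_force: [-0.8, 0.2, -0.5]
finger_gap: 0.0
grip_force: 0.0
```

```bash
python3 -c "
from h import *
s=get_state();print(s['position'],s['wrist_force']);ringlift(.42)
c=camera('side');cv2.imwrite('pics/5.png',cv2.resize(c['img'][130:280,210:410,::-1],None,fx=4,fy=4,interpolation=cv2.INTER_CUBIC))"
```

```text
[0.59571661 0.06110803 0.19154769] [-0.77569063  0.2291017  -0.49456098]
side 82 lift 0.0008 lens angle 0.4075 1125 lens xy ((0.6876564025878906, 0.0036456510424613953), 0.14652027189731598)
top 51 lift 0.0023 lens angle 0.4392 928 lens xy ((0.6234070062637329, 0.20136871933937073), 0.19637921452522278)
```

View pics/5.png

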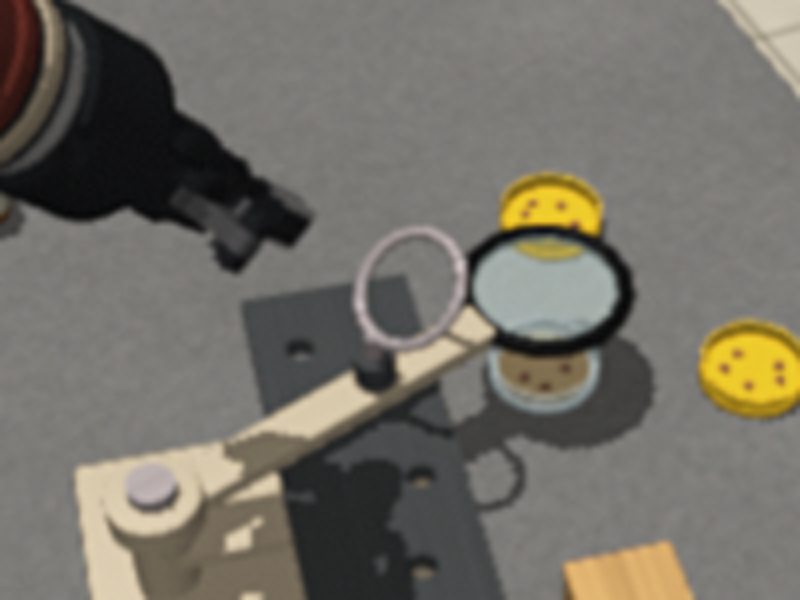

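The finger is clear of everything, the ring sits low at (410,290), and the arm is at the next hole with the lens at (550,290), over the dish. The measured lift is about 1 mm, against 12 mm if the pin were resting on the plate, so the pin is home.

```bash
python3 -c "
from cell import *
print(close_job())"
```

```text
the job is handed in; nothing more can be done
None
```

I hooked the ring, lifted the pin and swung the arm one hole left to the clear glass dish. The cameras then showed the pin home, the lens over the dish and the gripper clear, and I handed the job in at about 11.5 s; no verdict came back.

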